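# Lengthen the glue-tray holder by one hole and slide the loaded tray home

## Task

The glue tray cannot go fully into its slotted holder because the telescoping stop is set one hole too short. Press the spring button flush and slide the stop tube out to the very next hole, so that the button snaps back up there, then push the loaded tray in until its nose rests against the stop. Keep the tin and the jar upright on the tray, and leave the other things on the bench where they are.

Things in the scene. Friction and masses are not known exactly. Their poses are not given: they have to be found in the camera images.
- holder: fixed tray holder: plywood board 204 x 345 x 12 mm (x -76 to +128, y -202 to +142) with two aluminium slotted rails along y and a dark steel sleeve beside them (+x side). Origin at bench level on the centre line of the slot, z up. The tray lies on the board (12 mm above the bench) and goes in along +y; it is home with its origin at holder x = 0, y = 0
- stop_tube (a joint): how far the telescoping tube with its stop is slid out along holder +y, m: 0 button in the first hole (the start, within 1.5 mm), 0.050 in the second (the very next), 0.100 in the third. Sliding takes 3 to 7 N; button up in a hole locks it with 2 mm of play
- snap_button (a joint): how far the spring button is pressed, m: 0 up in a hole (3 N), 0.010 flush (8 N, end stop). At 8 mm or more the tube is free. Let go once the tube has moved over 3 mm, the button stays caught under the sleeve wall at 0.007, the tube still free to slide, and snaps up by itself at the next hole, locking there. Held down it runs past the holes
- button_top (a point): centre of the top face of the button's black cap (28 mm along x, 40 along y), which rides with the tube: 69 mm above the bench when up, 59 when flush. A ridge across its +y end, 14 to 20 mm from this point, stands 12 mm above this face: a fingertip can press the cap and push the ridge. Axes as the holder's
- hole_2 (a point): centre of the second (middle) hole in the top of the sleeve, 52 mm above the bench: where the button must snap up. Three 28 mm holes, 50 mm apart along y (first at holder y = -100, this one at -50), joined by a narrow slot for the button's stem. The sleeve is 50 mm wide, centred on holder x = +99 mm, y -125 to +20
- mouth (a point): middle of the holder's mouth at board level (holder y = -75 mm, 12 mm above the bench). The two rails run from here to holder y = +100 mm; the slot between them is 116 mm wide, and lips on top of the rails (tops 40 mm above the bench) reach 7 mm inwards over the tray's edges
- stop_face (a point): the face that the tray's nose meets, on the stop bar across the slot (face 90 mm wide, bar 12 mm thick, top 58 mm above the bench). The bar is fixed to the tube and can be pushed too. This point: slot centre line, 42 mm above the bench, holder y = 25 mm + the tube's slide. Axes as the holder's
- tray: loose steel tray, 110 mm wide (x), 150 mm long (y), rim 20 mm high, walls 4 mm; 0.8 kg with its load. Origin under its centre, nose at y = +75 mm. It stands on the board, nose already between the rails, 75 to 105 mm short of home. An upright push plate, 60 mm wide and 60 mm high, stands at its rear end (y = -75 mm)
- tray_push (a point): on the rear (outer) face of the tray's push plate, mid-width, 45 mm above the tray's underside (57 mm above the bench): pushing here along tray +y slides the tray in
- glue_tin: closed round glue tin, 64 mm across and 85 mm high, 0.3 kg or so, standing loose on the tray in front of centre; origin at the centre of its underside
- jar: small closed jar, 34 mm across and 48 mm high, standing loose on the tray in a rear corner; origin at the centre of its underside
- pliers: bystander: red-handled pliers, 155 mm long and 16 mm high, lying on the bench on the robot's side of the holder; origin at the rivet, at bench level
- hammer: bystander: hammer lying on the bench to the left (+y) of the holder; origin near its middle, at bench level
- brush: bystander: brush lying on the bench to the right (-y) of the holder, beyond the tray's rear end, under 30 mm high; origin near its middle, at bench level
- spool: bystander: empty wooden thread spool, 52 mm across and 70 mm high, standing beyond the holder; origin under its centre
- dye_bottle: bystander: closed white plastic bottle, 56 mm across and 105 mm high, standing beyond the holder; origin under its centre
- slicker: bystander: turned wooden edge slicker, 30 mm across and 100 mm high, standing beyond the holder; origin under its centre

How it is judged:
By the outcome, as a careful person would: the job done as asked, in the order asked, and still so for the second after the job is handed in, with the robot touching nothing.
It also fails if it takes over 46 s, if anything falls off the work surface, if the arm or the gripper's body presses on something with over 40 N, if the wrist force passes 120 N, or if a joint passes its speed limit or range.

## Robot

A 7-joint arm with a two-finger parallel gripper is mounted at the origin on the work surface. World frame = base frame: x ahead of the robot, y to its left, z up, the work surface at z = 0. Lengths are in mm, angles in rad, forces in N, time in s.
With the tool pointing down it reaches from about 350 to 900 mm from the base axis. Payload 8.1 kg.
Tool frame: the origin (TCP) lies at the very end of the fingers, on their centre line; the grasp point (between the pads) lies 19 mm behind it; z points along the fingers, y is the line along which they close (so a half turn about z gives the same grasp; the last joint's range is limited). The gripper opens to 92 mm and grips with 3 to 60 N. Pads are 19 mm wide; open, the fingers measure 130 mm over their backs; the gripper's body (75 mm by 190 mm) begins 47 mm behind the grasp point.
Start: joints at [-1.209, 0.434, 0.025, 1.573, -0.012, 1.134, -0.075], TCP at [280.18, 558.695, 226.742] pointing down, gripper open.
Joint ranges: [-2.62, 2.62], [-0.44, 2.09], [-1.27, 1.32], [0.08, 2.57], [-1.32, 4.46], [0.12, 2], [-2.74, 2.74]. Speed limits (rad/s): [2.22, 2.22, 3.01, 3.01, 3.14, 3.14, 3.14].

## Interface

Orientations are given as a unit quaternion [w, x, y, z].
In Python, from cell import monitor, camera, calibration, robot gives the robot as it stands.
- The arm moves only by the shell command python3 -m pendant 'ROWS' [OPENING]. ROWS is a JSON object of lists of equal length, an entry for each row: "xyz": the shift along the tool's x, y, z in mm, a list of three; "rot": the turn, a rotation vector about the tool's x, y, z in rad, a list of three. A call has 1 to 5 rows; each row is the pose to reach, as a shift and turn from the pose commanded when the call began, along the tool's axes at that moment; what a row does not reach only later rows make up. A row lasts 1/10 s, in which the tool goes at most 50 mm and 8.59 degrees, less where a joint would pass 70% of its speed; a pose out of reach is approached as far as the arm can. A call with a gripper value outside its range is refused whole. OPENING is the finger opening in mm, from 0 to 91.8, set as the call begins (- or left out, the last holds). The fingers move at their own pace and stop on an object; the grip force is fixed at half the most. Time passes only in rows, so rows that repeat a pose let the fingers close. It gives the time, the measured TCP pose, the force, the opening and the grip force at its end, in the units of the state.
- monitor.get_obs(): the state, without advancing time (a new reading comes with each control period).
- camera(name): name is "scene" or "top" or "wrist"; returns (picture, depth): 400x640x3 uint8, blue, green, red; 400x640 float32, mm along the optical axis (not along the pixel's ray), 0 where there is no reading.
- calibration(name): a dict with "K" (3x3 intrinsics, pixels), "R" (3x3) and "t" (3): a world point X has camera coordinates R X + t; the wrist camera has in their place "tool_from_camera" (4x4, takes a point from camera to tool coordinates, whose origin is the TCP and whose axes are the flange's). Camera axes: x right, y down, z forward; pixel columns grow to the right and rows downward; lengths in mm; the calibration is good to about 2 mm. A picture is of the moment at which its call begins: read the wrist's pose just before it. calibration takes no time and is no camera call.
- robot.job_done(): hands the job in; it is judged then, once.
The state is a dict: "time_s": time; "q": joint angles; "qd": joint speeds; "effort": joint torques, N m; "eef_pos": TCP position; "ee_rot": TCP orientation; "ft_force": force on the tool from outside, world axes, zero at the start; "wrist_torque": the same for the moment, N m; "gripper_width": finger opening in mm; "grip_force": force on a finger pad.
Only numpy, scipy, OpenCV 4.12 (cv2) and the standard library are available. Lean on these libraries where they do the work, as an engineer would, in place of code of your own. Each camera call takes 0.05 s, during which the arm holds its last target. There are 200 camera calls.

## Working session

There is one attempt and no reset: what is moved stays moved. The work goes in short steps, Python scripts to look and compute and a shell command to move; the robot and the scene stay as the last step left them, time stands still between calls to the robot, and variables do not carry over. Pictures are saved under pics/ and viewed, at most 10 in all, crops included, and the job is handed in when it is done.

```bash
mkdir -p pics; ls; python3 - <<'E'
from cell import monitor,camera,calibration,robot
import cv2,numpy as np
o=monitor.get_obs();print(o['time_s'],o['eef_pos'],o['ee_rot'],o['gripper_width'],o['ft_force'])
for n in('top','scene'):
    p,d=camera(n);cv2.imwrite(f'pics/{n}0.png',p);np.save(f'pics/{n}0d.npy',d)
    c=calibration(n);print(n,c)
print(calibration('wrist'))
E
```

```text
pics
0.0 [279.96549033 558.20791603 225.93472345] [-1.21355967e-04  2.30363695e-01  9.73104274e-01 -7.90491127e-04] 91.43516575579841 [0.13663243 0.16109949 0.34075605]
top {'K': array([[379.17310328,   0.        , 321.79808808],
       [  0.        , 379.17310328, 200.95645837],
       [  0.        ,   0.        ,   1.        ]]), 'R': array([[-0.00728556, -0.99995989, -0.00521041],
       [-0.98884573,  0.00797955, -0.14872945],
       [ 0.14876506,  0.00406871, -0.9888642 ]]), 't': array([ 70.79190948, 616.63114871, 937.83838997])}
scene {'K': array([[469.24907838,   0.        , 325.00339309],
       [  0.        , 469.24907838, 192.13625334],
       [  0.        ,   0.        ,   1.        ]]), 'R': array([[ 0.35138088,  0.93613949,  0.01320364],
       [ 0.75620981, -0.27547294, -0.59351612],
       [-0.55197663,  0.21853494, -0.80471379]]), 't': array([-245.97198417, -387.4802677 , 1434.10286034])}
{'K': array([[294.16028074,   0.        , 323.01152704],
       [  0.        , 294.16028074, 203.72653114],
       [  0.        ,   0.        ,   1.        ]]), 'tool_from_camera': array([[-6.01528984e-04, -9.63244636e-01, -2.68625035e-01,
         7.22562616e+01],
       [ 9.99999564e-01, -3.87397055e-04, -8.50146328e-04,
        -7.37598124e-01],
       [ 7.14834343e-04, -2.68625429e-01,  9.63244449e-01,
        -1.58441083e+02],
       [ 0.00000000e+00,  0.00000000e+00,  0.00000000e+00,
         1.00000000e+00]])}
```

View pics/top0.png

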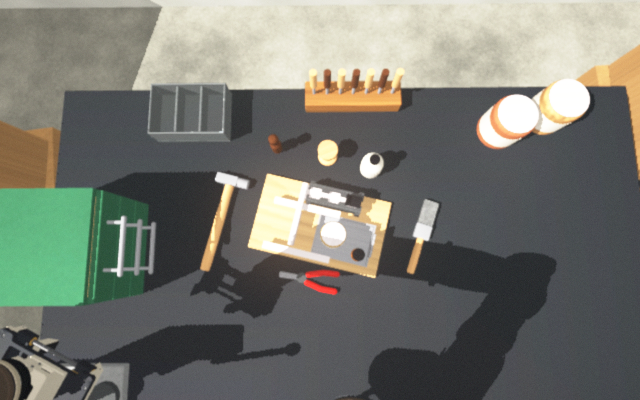

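View pics/scene0.png

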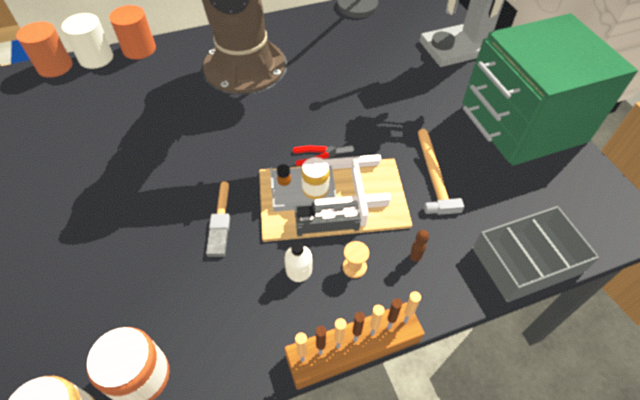

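The top view shows the board with corners near (266,176), (391,203), (377,275), (250,247). The sleeve is on the far side at about (330,197), the tray at (345,237), the hammer to the left, the pliers below and the brush to the right. The scene view agrees.

```bash
cat > h.py <<'E'
import numpy as np,cv2
from cell import monitor,camera,calibration,robot
from scipy.spatial.transform import Rotation as Rn
def cam(n,o=None):
    c=calibration(n);K=c['K']
    if n!='wrist': R,t=c['R'],c['t'];return K,R.T,-R.T@t
    T=c['tool_from_camera'];w=o['ee_rot'];Rw=Rn.from_quat([w[1],w[2],w[3],w[0]]).as_matrix()
    return K,Rw@T[:3,:3],Rw@T[:3,3]+o['eef_pos']
def onplane(C,px,z):
    K,R,c=C;px=np.atleast_2d(px).astype(float)
    d=(R@np.linalg.inv(K)@np.c_[px,np.ones(len(px))].T).T
    return c+d*((z-c[2])/d[:,2])[:,None]
def proj(C,X):
    K,R,c=C;p=(K@R.T@(np.atleast_2d(X)-c).T).T;return p[:,:2]/p[:,2:]
def cloud(C,d,roi):
    x0,x1,y0,y1=roi;v,u=np.mgrid[y0:y1,x0:x1];z=d[y0:y1,x0:x1].ravel();K,R,c=C
    P=np.c_[u.ravel(),v.ravel(),np.ones(z.size)]@np.linalg.inv(K).T*z[:,None]
    return (P@R.T+c).reshape(y1-y0,x1-x0,3)
E
python3 - <<'E'
from h import *
for n,roi in(('top',(235,405,165,285)),('scene',(250,420,140,245))):
    p=cv2.imread(f'pics/{n}0.png');d=np.load(f'pics/{n}0d.npy');C=cam(n)
    hsv=cv2.cvtColor(p,cv2.COLOR_BGR2HSV);x0,x1,y0,y1=roi
    m=cv2.inRange(hsv,(8,60,90),(28,255,255));mm=np.zeros_like(m);mm[y0:y1,x0:x1]=m[y0:y1,x0:x1]
    mm=cv2.morphologyEx(mm,cv2.MORPH_OPEN,np.ones((3,3)))
    k,l,s,_=cv2.connectedComponentsWithStats(mm)
    pts=np.argwhere(np.isin(l,[i for i in range(1,k) if s[i,4]>40]))[:,::-1]
    W=onplane(C,pts,12)[:,:2].astype(np.float32)
    r=cv2.minAreaRect(W);print(n,r,cv2.boxPoints(r).round(1).tolist())
    cl=cloud(C,d,roi);sel=mm[y0:y1,x0:x1]>0;print('z wood',np.percentile(cl[...,2][sel],[10,50,90]))
    b=cv2.resize(p[y0:y1,x0:x1],None,fx=4.7,fy=4.7,interpolation=cv2.INTER_CUBIC)
    cv2.imwrite(f'pics/{n}0c.png',b)
E
```

```text
top ((549.2713623046875, 44.352378845214844), (289.7236328125, 208.79434204101562), 78.03278350830078) [[417.1000061035156, -75.69999694824219], [621.4000244140625, -119.0], [681.4000244140625, 164.39999389648438], [477.20001220703125, 207.6999969482422]]
z wood [ 9.01507033 12.51371058 14.99055521]
scene ((584.5130615234375, 70.71235656738281), (366.2242431640625, 243.6236572265625), 73.67538452148438) [[416.1000061035156, -70.80000305175781], [649.9000244140625, -139.3000030517578], [752.9000244140625, 212.1999969482422], [519.0999755859375, 280.70001220703125]]
z wood [ 8.11196275 12.24234336 32.07420155]
```

View pics/top0c.png

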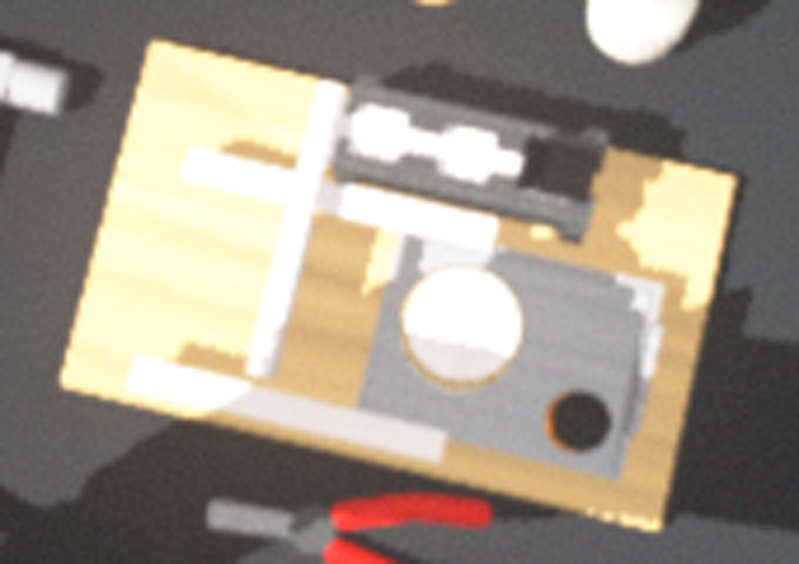

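The zoomed top view shows these crop positions:
- **Board corners:** (150,40), (738,177), (661,530) and (62,387).
- **Black cap:** about (560,165).
- **Holes 2 and 3:** about (470,152) and (380,130).
- **Stop bar:** (325,90) to (262,375).
- **Push plate:** around (645,340).
- **Tin:** (462,325).
- **Jar:** (580,420).

```bash
python3 - <<'E'
from h import *
C=cam('top')
f=lambda a:(np.array(a,float)+.5)/4.7-.5+[235,165]
W=onplane(C,f([[150,40],[738,177],[661,530],[62,387]]),12)[:,:2]
H=np.array([[128,142],[128,-202],[-76,-202],[-76,142]],float)
a=W-W.mean(0);b=H-H.mean(0)
th=np.arctan2((b[:,0]*a[:,1]-b[:,1]*a[:,0]).sum(),(a*b).sum())
R=np.array([[np.cos(th),-np.sin(th)],[np.sin(th),np.cos(th)]]);o=W.mean(0)-R@H.mean(0)
print(th,o,(W-(H@R.T+o)).round(1).tolist())
np.savez('hold.npz',R=R,o=o,th=th)
for nm,pt,z in(('cap',[562,163],69),('hole2',[472,152],52),('hole3',[382,130],52),('bar end',[328,85],58),('bar end2',[262,375],58),('mouth+x',[497,232],40),('mouth-x',[443,443],40),('tin',[462,325],101),('jar',[580,422],64),('nose',[365,405],32),('nose2',[400,238],32),('rear',[620,475],32),('plate+x',[662,285],72)):
    w=onplane(C,f([pt]),z)[0,:2];print(nm,w.round(1),(R.T@(w-o)).round(1))
for h,z in(((99,-100),69),((99,-50),52)):print(R@h+o)
E
```

```text
-0.23923279138301493 [541.39691194 106.74682287] [[0.7, 1.6], [-0.6, -1.3], [0.1, -0.1], [-0.2, -0.2]]
cap [617.4 -16.2] [ 102.9 -101.4]
hole2 [626.5  31.8] [100.4 -52.7]
hole3 [639.2  81.2] [101.1  -1.7]
bar end [663.5 110.6] [117.7  32.7]
bar end2 [505.3 146.1] [-44.4  29.7]
mouth+x [583.5  18.1] [ 61.9 -76.1]
mouth-x [468.4  49.1] [-57.2 -73.3]
tin [528.5  39.6] [  3.4 -68.3]
jar [479.  -23.4] [ -29.8 -141.2]
nose [489.4  91.7] [-47. -27.]
nose2 [581.5  71.9] [ 47.2 -24.4]
rear [450.5 -47.4] [ -51.8 -171.3]
plate+x [550.8 -67.8] [  50.5 -167.4]
[613.88166376 -13.86395921]
[625.72953065  34.71204361]
```

```bash
cat >> h.py <<'E'
def shift(hxy,z,yawoff=0):
    "tool-axis shift and turn to put TCP at holder (x,y), height z, tool x along holder +y, tool down"
    o=monitor.get_obs();L=np.load('hold.npz');w=o['ee_rot'];Rw=Rn.from_quat([w[1],w[2],w[3],w[0]])
    p=np.r_[L['R']@np.array(hxy)+L['o'],z];y=np.r_[L['R'][:,1],0];x=np.r_[L['R'][:,0],0]
    Rt=Rn.from_matrix(np.c_[y,x,[0,0,-1.]])
    hp=L['R'].T@(o['eef_pos'][:2]-L['o'])
    print('t',round(o['time_s'],2),'holder xy',hp.round(1),'z',o['eef_pos'][2].round(1),'F_holder',(L['R'].T@o['ft_force'][:2]).round(1),o['ft_force'][2].round(1),'w',round(float(o['gripper_width']),1))
    print('shift',Rw.inv().apply(p-o['eef_pos']).round(1),'rot',(Rw.inv()*Rt).as_rotvec().round(3))
E
python3 -c "
from h import *
shift((99,-100),180)"
```

```text
t 0.1 holder xy [-361.   376.7] z 226.0 F_holder [-0.1  0.1] -0.6 w 91.8
shift [-554.9 -361.7   46.6] rot [-1.000e-03  1.000e-03  1.345e+00]
```

```bash
python3 -m pendant '{"xyz":[[-555,-362,0],[-555,-362,0],[-555,-362,0],[-555,-362,0],[-555,-362,0]],"rot":[[0,0,1.345],[0,0,1.345],[0,0,1.345],[0,0,1.345],[0,0,1.345]]}' 0; python3 -c "
from h import *
shift((99,-100),180)"
```

```text
time_s: 0.6
eef_pos: [406.6, 340.7, 226.6]
ee_rot: [-0.0, 0.573, 0.819, -0.0]
ft_force: [1.0, 0.9, 1.1]
gripper_width: 56.3
grip_force: 0.0
t 0.6 holder xy [-186.4  195.4] z 226.6 F_holder [0.8 1.1] 1.1 w 56.3
shift [-404.1   73.2   46.5] rot [-0.     0.     0.589]
```

```bash
python3 -m pendant '{"xyz":[[-404,73,0],[-404,73,0],[-404,73,10],[-404,73,25],[-404,73,40]],"rot":[[0,0,0.589],[0,0,0.589],[0,0,0.589],[0,0,0.589],[0,0,0.589]]}' 0; python3 -c "
from h import *
shift((99,-100),180)"
```

```text
time_s: 1.1
eef_pos: [533.9, 126.7, 212.9]
ee_rot: [0.0, 0.786, 0.618, 0.0]
ft_force: [1.5, 1.4, -0.6]
gripper_width: 16.3
grip_force: 0.0
t 1.1 holder xy [-12.   17.6] z 212.9 F_holder [1.1 1.7] -0.6 w 16.3
shift [-117.8  110.8   32.9] rot [ 0.001 -0.001  0.002]
```

```bash
python3 -m pendant '{"xyz":[[-118,111,33],[-118,111,33],[-118,111,33],[-118,111,33],[-118,111,33]],"rot":[[0,0,0.002],[0,0,0.002],[0,0,0.002],[0,0,0.002],[0,0,0.002]]}' 0; python3 - <<'E'
from h import *
o=monitor.get_obs();p,d=camera('wrist');cv2.imwrite('pics/w1.png',p);np.save('pics/w1d.npy',d)
import pickle;pickle.dump(o,open('pics/w1.pkl','wb'))
shift((99,-100),180)
L=np.load('hold.npz');C=cam('wrist',o)
for n,h,z in(('cap',(99,-100),69),('hole2',(99,-50),52),('hole3',(99,0),52),('tcp',(99,-100),180)):
    print(n,proj(C,np.r_[L['R']@h+L['o'],z]).round(0))
E
```

```text
time_s: 1.6
eef_pos: [613.9, -15.7, 178.7]
ee_rot: [0.0, 0.787, 0.617, -0.001]
ft_force: [-1.0, 1.0, 0.2]
gripper_width: 0.5
grip_force: 0.0
t 1.65 holder xy [ 98.4 -99.2] z 179.0 F_holder [-0.   0.4] 0.6 w 0.3
shift [-0.8  0.6 -1. ] rot [-0.001  0.001  0.002]
cap [[323. 198.]]
hole2 [[323. 143.]]
hole3 [[323.  87.]]
tcp [[323. 247.]]
```

View pics/w1.png

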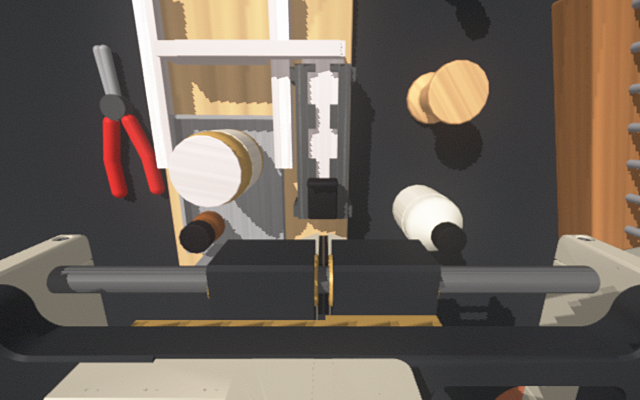

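The wrist view shows the black cap at (322,198) with its ridge on the far side at row 182, matching the predicted (323,198). Holes 2 and 3 are on column 322, the tray nose edge is at row 117, and the fingers are closed at (325,245-320).

```bash
python3 - <<'E'
from h import *
import pickle
o=pickle.load(open('pics/w1.pkl','rb'));p=cv2.imread('pics/w1.png');d=np.load('pics/w1d.npy');C=cam('wrist',o);L=np.load('hold.npz')
toH=lambda W:np.c_[(W[:,:2]-L['o'])@L['R'],W[:,2]].round(1)
print('depth finger',d[260,265],d[245,265],d[300,265],d[245,318],d[250,325])
T=calibration('wrist')['tool_from_camera'];K=C[0]
for u,v in((212,243),(435,243),(265,243),(265,315),(318,243)):
    z=d[v,u];print((u,v),(T[:3,:3]@np.linalg.inv(K)@[u,v,1]*z+T[:3,3]).round(0))
cl=cloud(C,d,(300,345,170,225));H=toH(cl.reshape(-1,3))
for nm,a,b in(('cap',65,73),('ridge',77,85)):
    s=H[(H[:,2]>a)&(H[:,2]<b)];print(nm,len(s),s.min(0),s.max(0),np.median(s,0))
for nm,(u,v),z in(('nose',(225,117),32),('bar face?',(250,55),42),('hole2 far',(322,131),52),('hole2 near',(322,156),52),('hole3 far',(322,75),52),('hole3 near',(322,103),52),('sleeve+x',(353,140),52),('sleeve-x',(298,140),52),('barnear',(250,57),58)):
    print(nm,toH(onplane(C,(u,v),z)),toH(cloud(C,d,(u,u+1,v,v+1)).reshape(-1,3)))
E
```

```text
depth finger 78.6583 88.77197 78.25455 152.74942 149.55168
(212, 243) [ -49. -115.  123.]
(435, 243) [-30.  97.  78.]
(265, 243) [ 36. -18. -75.]
(265, 315) [ 21. -16. -90.]
(318, 243) [ 11.  -3. -16.]
cap 957 [  84.9 -120.    65.3] [113.  -80.9  72.6] [  99.2 -103.4   69.4]
ridge 219 [ 85.8 -86.9  77.3] [112.6 -80.8  83. ] [ 98.3 -83.7  81. ]
nose [[  1.7 -26.1  32. ]] [[  2.2 -26.1  33.3]]
bar face? [[32.7 28.  42. ]] [[36.9 24.4 60.3]]
hole2 far [[ 98.3 -39.1  52. ]] [[ 98.3 -39.3  46.6]]
hole2 near [[ 98.2 -62.5  52. ]] [[ 98.2 -63.2  45.3]]
hole3 far [[98.4  9.7 52. ]] [[98.4 10.4 46.4]]
hole3 near [[ 98.4 -14.1  52. ]] [[ 98.3 -13.8  46.4]]
sleeve+x [[127.7 -47.4  52. ]] [[132.7 -50.5   1.5]]
sleeve-x [[ 75.5 -47.3  52. ]] [[ 75.6 -47.3  53.4]]
barnear [[36.2 23.3 58. ]] [[35.  24.4 52.4]]
```

```bash
python3 -m pendant '{"xyz":[[1,0.5,40],[1,0.5,80],[1,0.5,98],[1,0.5,104],[1,0.5,104]],"rot":[[0,0,0.002],[0,0,0.002],[0,0,0.002],[0,0,0.002],[0,0,0.002]]}' 0; python3 -c "
from h import *
shift((99,-97.5),59)"
```

```text
time_s: 2.15
eef_pos: [613.5, -8.9, 75.7]
ee_rot: [-0.001, 0.785, 0.619, -0.0]
ft_force: [-3.2, 2.4, 4.9]
gripper_width: 0.1
grip_force: 2.5
t 2.15 holder xy [ 97.5 -95.2] z 75.7 F_holder [-3.7  1.5] 4.9 w 0.1
shift [-2.3  1.6 16.7] rot [-0.002 -0.001  0.004]
```

```bash
python3 -m pendant '{"xyz":[[-3,1,0],[-3,1,0],[-3,1,0]],"rot":[[0,0,0.002],[0,0,0.002],[0,0,0.002]]}' 0; python3 -c "
from h import *
shift((99,-97.5),59)"
```

```text
time_s: 2.45
eef_pos: [615.5, -14.5, 76.7]
ee_rot: [0.001, 0.786, 0.618, 0.001]
ft_force: [0.0, -0.3, -0.3]
gripper_width: 0.5
grip_force: 0.0
t 2.45 holder xy [ 100.8 -100.2] z 76.7 F_holder [ 0.1 -0.3] -0.3 w 0.5
shift [ 2.7 -1.8 17.7] rot [ 0.002 -0.     0.   ]
```

```bash
python3 -m pendant '{"xyz":[[2,-1.5,5],[2,-1.5,10],[2,-1.5,14],[2,-1.5,17],[2,-1.5,17]],"rot":[[0,0,0],[0,0,0],[0,0,0],[0,0,0],[0,0,0]]}' 0; python3 -c "
from h import *
shift((99,-97.5),59)"
```

```text
time_s: 2.95
eef_pos: [614.4, -11.7, 59.3]
ee_rot: [-0.0, 0.786, 0.618, 0.001]
ft_force: [-1.1, 1.5, 9.2]
gripper_width: 0.5
grip_force: 5.1
t 2.95 holder xy [ 99.  -97.8] z 59.3 F_holder [-1.4  1.2] 9.2 w 0.5
shift [0.3 0.  0.3] rot [ 0.001 -0.001  0.   ]
```

```bash
python3 -m pendant '{"xyz":[[1,0,0.8],[3,0,0.8],[6,0,0.8],[9,0,0.8],[11,0,0.8]],"rot":[[0,0,0],[0,0,0],[0,0,0],[0,0,0],[0,0,0]]}' 0; python3 -c "
from h import *
shift((99,-97.5),59)"
```

```text
time_s: 3.45
eef_pos: [616.8, -2.0, 59.2]
ee_rot: [0.0, 0.787, 0.617, 0.0]
ft_force: [-5.7, -2.8, 18.7]
gripper_width: 0.5
grip_force: 9.2
t 3.45 holder xy [ 99.1 -87.8] z 59.2 F_holder [-4.9 -4.1] 18.7 w 0.5
shift [-9.7 -0.1  0.2] rot [ 0.001 -0.    -0.001]
```

```bash
python3 -m pendant '{"xyz":[[-1,0,-6],[-1,0,-12],[-1,0,-13],[-1,0,-13],[-1,0,-13]],"rot":[[0,0,0],[0,0,0],[0,0,0],[0,0,0],[0,0,0]]}' 0; python3 - <<'E'
from h import *
shift((99,-97.5),71.5)
o=monitor.get_obs();p,d=camera('wrist');C=cam('wrist',o);L=np.load('hold.npz')
cv2.imwrite('pics/w2.png',p)
cl=cloud(C,d,(280,370,30,240)).reshape(-1,3);H=np.c_[(cl[:,:2]-L['o'])@L['R'],cl[:,2]]
s=H[(H[:,2]>64)&(H[:,2]<88)&(abs(H[:,0]-99)<14)&(H[:,1]<0)];print(len(s),s.min(0).round(1),s.max(0).round(1),np.median(s,0).round(1))
s=H[(H[:,1]>10)&(H[:,1]<60)&(H[:,2]>50)];print('bar',len(s),np.percentile(s,[2,50,98],axis=0).round(1).tolist())
E
```

```text
time_s: 3.95
eef_pos: [615.9, -2.3, 70.5]
ee_rot: [-0.0, 0.786, 0.618, -0.0]
ft_force: [0.9, 0.4, -0.2]
gripper_width: 0.6
grip_force: 0.0
t 3.95 holder xy [ 98.2 -88.3] z 70.5 F_holder [0.8 0.6] -0.2 w 0.6
shift [-9.2  0.8 -1. ] rot [-0.001  0.     0.   ]
881 [ 85.  -80.4  64. ] [112.6 -70.5  81.5] [ 98.5 -73.   74. ]
bar 1037 [[74.8, 10.1, 50.7], [92.0, 15.0, 52.4], [122.8, 18.7, 53.8]]
```

View pics/w2.png

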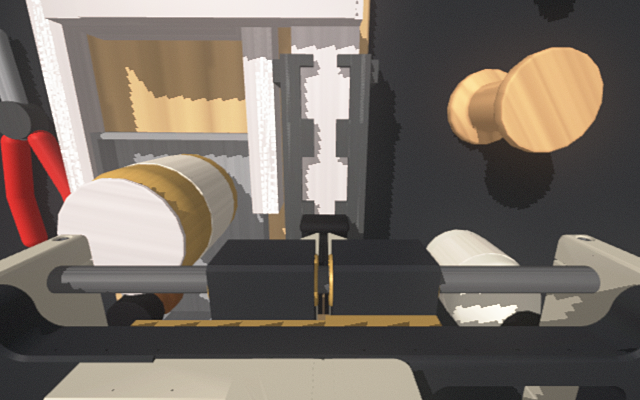

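The wrist view shows the ridge at (325,225) just ahead of the fingers. Its top is at 74 mm, so the button is caught under the sleeve and the tube is about 10 mm out. Next I push the ridge, slowing near hole 2.

```bash
python3 -m pendant '{"xyz":[[4,0.5,-0.7],[10,0.5,-0.7],[17,0.5,-0.7],[24,0.5,-0.7],[30,0.5,-0.7]],"rot":[[0,0,0],[0,0,0],[0,0,0],[0,0,0],[0,0,0]]}' 0; python3 -c "
from h import *
shift((99,-46.3),71)"
```

```text
time_s: 4.5
eef_pos: [622.7, 24.5, 70.9]
ee_rot: [0.0, 0.787, 0.617, -0.002]
ft_force: [-1.6, -7.7, -2.5]
gripper_width: 0.5
grip_force: 3.7
t 4.5 holder xy [ 98.5 -60.6] z 70.9 F_holder [ 0.3 -7.8] -2.5 w 0.5
shift [14.3  0.5 -0.2] rot [-0.002  0.003 -0.002]
```

```bash
python3 -m pendant '{"xyz":[[3,0,0],[5.5,0,0],[7.5,0,0],[9,0,0],[10,0,0]],"rot":[[0,0,0],[0,0,0],[0,0,0],[0,0,0],[0,0,0]]}' 0; python3 -c "
from h import *
shift((99,-46.3),71)"
```

```text
time_s: 5.0
eef_pos: [625.1, 34.2, 70.9]
ee_rot: [0.0, 0.787, 0.617, -0.002]
ft_force: [-2.7, -6.3, -0.7]
gripper_width: 0.3
grip_force: 3.4
t 5.0 holder xy [ 98.5 -50.7] z 70.9 F_holder [-1.2 -6.7] -0.7 w 0.3
shift [ 4.4  0.5 -0.1] rot [-0.002  0.003 -0.002]
```

```bash
python3 -m pendant '{"xyz":[[0.5,0,0],[1,0,0],[1.5,0,0],[2,0,0],[2.5,0,0]],"rot":[[0,0,0],[0,0,0],[0,0,0],[0,0,0],[0,0,0]]}' 0; python3 -c "
from h import *
shift((99,-46.3),71)"
```

```text
time_s: 5.5
eef_pos: [626.3, 38.7, 71.2]
ee_rot: [-0.0, 0.786, 0.618, -0.0]
ft_force: [-1.2, -1.7, -2.1]
gripper_width: 0.5
grip_force: 1.3
t 5.5 holder xy [ 98.7 -46. ] z 71.2 F_holder [-0.7 -1.9] -2.1 w 0.5
shift [-0.3  0.3  0.2] rot [-0.001  0.001 -0.   ]
```

```bash
cat > ck.py <<'E'
from h import *
o=monitor.get_obs();p,d=camera('wrist');C=cam('wrist',o);L=np.load('hold.npz')
cl=cloud(C,d,(280,370,30,240)).reshape(-1,3);H=np.c_[(cl[:,:2]-L['o'])@L['R'],cl[:,2]]
s=H[(H[:,2]>64)&(H[:,2]<90)&(abs(H[:,0]-99)<13)&(H[:,1]<5)]
print('ridge',len(s),s.min(0).round(1),s.max(0).round(1),np.median(s,0).round(1))
shift((99,-46.3),71)
E
python3 ck.py
```

```text
ridge 952 [ 86.  -37.7  64.1] [112.  -29.3  83.4] [ 99.  -30.5  79.8]
t 5.55 holder xy [ 98.7 -45.7] z 71.3 F_holder [-0.  -2.5] -1.8 w 1.0
shift [-0.6  0.3  0.3] rot [-0.001  0.     0.   ]
```

The ridge top is now at about 81 mm and has moved +50 mm, so the button is up and locked in hole 2. Next I retreat and go behind the tray.

```bash
python3 -m pendant '{"xyz":[[-4,0,0],[-4,0,-25],[-4,0,-70],[-4,0,-100],[-30,-20,-100]],"rot":[[0,0,0],[0,0,0],[0,0,0],[0,0,0],[0,0,0]]}' 0; python3 -c "
from h import *
shift((0,-215),170)"
```

```text
time_s: 6.05
eef_pos: [605.4, 17.8, 176.2]
ee_rot: [0.002, 0.785, 0.62, 0.005]
ft_force: [0.6, -0.9, -0.9]
gripper_width: 0.4
grip_force: 0.0
t 6.05 holder xy [ 83.3 -71.2] z 176.2 F_holder [ 0.7 -0.7] -0.9 w 0.4
shift [-143.4  -84.1    4.7] rot [ 0.009 -0.005  0.005]
```

```bash
python3 -m pendant '{"xyz":[[-143,-83,6],[-143,-83,6],[-143,-83,6],[-143,-83,6],[-143,-83,6]],"rot":[[0,0,0],[0,0,0],[0,0,0],[0,0,0],[0,0,0]]}' 0; python3 - <<'E'
from h import *
shift((0,-215),170)
o=monitor.get_obs();p,d=camera('wrist');C=cam('wrist',o);L=np.load('hold.npz')
cv2.imwrite('pics/w3.png',p)
cl=cloud(C,d,(150,500,0,236)).reshape(-1,3);H=np.c_[(cl[:,:2]-L['o'])@L['R'],cl[:,2]]
H=H[(H[:,2]>5)&(H[:,2]<130)]
s=H[(abs(H[:,2]-72)<4)&(abs(H[:,0])<45)&(H[:,1]<-150)];print('plate',len(s),np.percentile(s,[2,50,98],axis=0).round(1).tolist())
s=H[(abs(H[:,2]-60)<8)&(abs(H[:,0])<60)&(H[:,1]<-100)&(H[:,1]>-165)];print('jar',len(s),np.percentile(s,[2,50,98],axis=0).round(1).tolist())
E
```

```text
time_s: 6.55
eef_pos: [484.3, -106.7, 166.2]
ee_rot: [0.0, 0.788, 0.616, 0.001]
ft_force: [0.2, -0.6, 0.1]
gripper_width: 0.5
grip_force: 0.0
t 6.55 holder xy [  -4.9 -220.9] z 166.2 F_holder [ 0.3 -0.5] 0.1 w 0.5
shift [ 5.9  4.8 -3.8] rot [ 0.001 -0.001 -0.004]
plate 426 [[-28.5, -173.6, 70.5], [0.3, -171.1, 72.3], [29.0, -169.1, 73.7]]
jar 1227 [[-42.6, -157.1, 55.2], [-27.6, -142.2, 64.2], [10.6, -100.8, 66.0]]
```

View pics/w3.png

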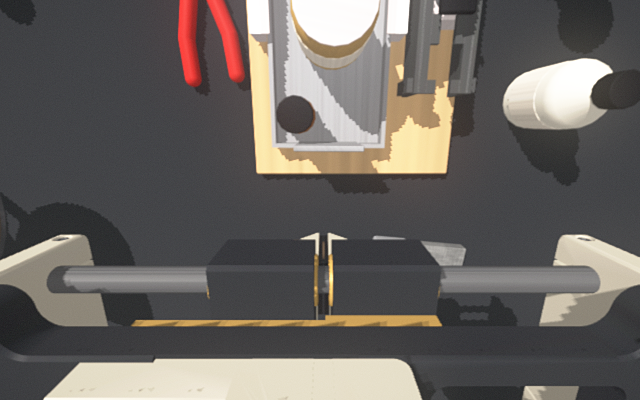

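The wrist view shows the tray upright in the slot with its push plate at (328,148), the jar at (295,113) and the tin at (335,20). The plate's rear face is at holder y ≈ -173.5, centred on x = 0.

```bash
python3 -m pendant '{"xyz":[[20,4,40],[24,4,85],[24,4,110],[24,4,118],[24,4,118]],"rot":[[0,0,0],[0,0,0],[0,0,0],[0,0,0],[0,0,0]]}' 0; python3 -c "
from h import *
shift((0,-183.5),48)"
```

```text
time_s: 7.1
eef_pos: [495.7, -81.6, 46.9]
ee_rot: [-0.0, 0.786, 0.618, -0.0]
ft_force: [-0.2, -0.2, 0.0]
gripper_width: 0.4
grip_force: 0.0
t 7.1 holder xy [   0.3 -193.8] z 46.9 F_holder [-0.1 -0.2] 0.0 w 0.4
shift [10.3 -0.2 -1.1] rot [-0.001  0.     0.002]
```

Contact is about 10 mm ahead. I push gently, then steadily.

```bash
python3 -m pendant '{"xyz":[[4,0,0],[8,0,0],[10,0,0],[12,0,0],[14,0,0]],"rot":[[0,0,0],[0,0,0],[0,0,0],[0,0,0],[0,0,0]]}' 0; python3 -m pendant '{"xyz":[[2,0,0],[4.5,0,0],[7.5,0,0],[10.5,0,0],[13.5,0,0]],"rot":[[0,0,0],[0,0,0],[0,0,0],[0,0,0],[0,0,0]]}' 0; python3 -c "
from h import *
shift((0,-84.5),48)"
```

```text
time_s: 7.6
eef_pos: [499.4, -70.8, 48.8]
ee_rot: [0.002, 0.787, 0.617, 0.0]
ft_force: [-0.3, -7.5, 3.3]
gripper_width: 0.7
grip_force: 3.8
time_s: 8.1
eef_pos: [502.4, -58.0, 48.8]
ee_rot: [0.001, 0.787, 0.617, 0.0]
ft_force: [-1.6, -8.6, 7.0]
gripper_width: 0.1
grip_force: 4.3
t 8.1 holder xy [   1.1 -169.3] z 48.8 F_holder [ 0.5 -8.7] 7.0 w 0.1
shift [84.8 -1.3  0.6] rot [ 0.003  0.001 -0.002]
```

```bash
python3 -m pendant '{"xyz":[[3,0,0],[6,0,0],[9,0,0],[12,0,0],[15,0,0]],"rot":[[0,0,0],[0,0,0],[0,0,0],[0,0,0],[0,0,0]]}' 0; python3 -m pendant '{"xyz":[[3,0,0],[6,0,0],[9,0,0],[12,0,0],[15,0,0]],"rot":[[0,0,0],[0,0,0],[0,0,0],[0,0,0],[0,0,0]]}' 0; python3 -c "
from h import *
shift((0,-84.5),48)"
```

```text
time_s: 8.6
eef_pos: [505.9, -43.4, 48.8]
ee_rot: [0.001, 0.787, 0.617, 0.0]
ft_force: [-2.2, -8.6, 6.4]
gripper_width: 0.2
grip_force: 4.4
time_s: 9.1
eef_pos: [509.4, -28.9, 48.8]
ee_rot: [0.001, 0.787, 0.617, 0.0]
ft_force: [-2.2, -9.1, 6.4]
gripper_width: 0.3
grip_force: 4.4
t 9.1 holder xy [   1.1 -139.3] z 48.8 F_holder [ 0.  -9.4] 6.4 w 0.3
shift [54.8 -1.2  0.7] rot [ 0.002  0.001 -0.002]
```

```bash
python3 -m pendant '{"xyz":[[3,0,0],[6,0,0],[9,0,0],[12,0,0],[15,0,0]],"rot":[[0,0,0],[0,0,0],[0,0,0],[0,0,0],[0,0,0]]}' 0; python3 -m pendant '{"xyz":[[3,0,0],[6,0,0],[9,0,0],[12,0,0],[15,0,0]],"rot":[[0,0,0],[0,0,0],[0,0,0],[0,0,0],[0,0,0]]}' 0; python3 -m pendant '{"xyz":[[3,0,0],[6,0,0],[8,0,0],[10,0,0],[11,0,0]],"rot":[[0,0,0],[0,0,0],[0,0,0],[0,0,0],[0,0,0]]}' 0;python3 -m pendant '{"xyz":[[1,0,0],[2,0,0],[3,0,0],[4,0,0],[5,0,0]],"rot":[[0,0,0],[0,0,0],[0,0,0],[0,0,0],[0,0,0]]}' 0; python3 - <<'E'
from h import *
shift((0,-84.5),48)
o=monitor.get_obs();p,d=camera('wrist');cv2.imwrite('pics/w4.png',p)
E
```

```text
time_s: 9.6
eef_pos: [513.0, -14.3, 48.7]
ee_rot: [0.001, 0.787, 0.617, 0.0]
ft_force: [-2.1, -8.5, 6.6]
gripper_width: 0.2
grip_force: 4.5
time_s: 10.1
eef_pos: [516.5, 0.3, 48.7]
ee_rot: [0.001, 0.787, 0.617, 0.0]
ft_force: [-2.7, -8.0, 7.1]
gripper_width: 0.3
grip_force: 4.5
time_s: 10.6
eef_pos: [519.1, 11.1, 48.7]
ee_rot: [0.001, 0.787, 0.617, 0.0]
ft_force: [-2.1, -8.0, 6.7]
gripper_width: 0.7
grip_force: 4.4
time_s: 11.1
eef_pos: [520.2, 15.8, 48.7]
ee_rot: [0.001, 0.787, 0.617, 0.0]
ft_force: [-1.8, -9.3, 5.9]
gripper_width: 0.4
grip_force: 4.4
t 11.1 holder xy [  0.9 -93.4] z 48.7 F_holder [ 0.5 -9.4] 5.9 w 0.4
shift [ 8.9 -0.9  0.7] rot [ 0.002  0.001 -0.002]
```

View pics/w4.png

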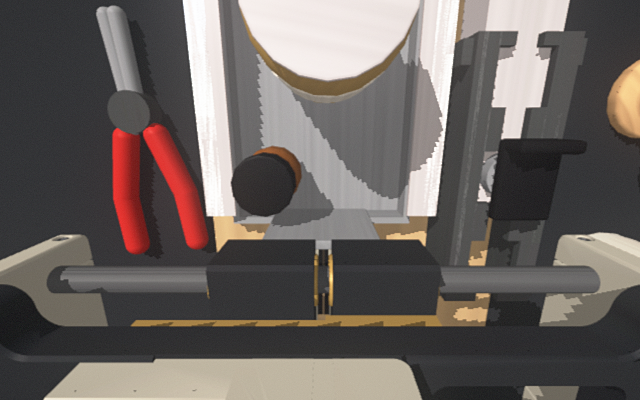

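The wrist view shows the tin (top) and the jar (265,180) still upright, and the cap at (525,180) standing up in the middle hole. About 9 mm remains, so I close it slowly while watching the force.

```bash
python3 -m pendant '{"xyz":[[1,0,0],[2,0,0],[3,0,0],[4,0,0],[5,0,0]],"rot":[[0,0,0],[0,0,0],[0,0,0],[0,0,0],[0,0,0]]}' 0; python3 -m pendant '{"xyz":[[0.8,0,0],[1.6,0,0],[2.4,0,0]],"rot":[[0,0,0],[0,0,0],[0,0,0]]}' 0; python3 -c "
from h import *
shift((0,-84.5),48)"
```

```text
time_s: 11.65
eef_pos: [521.4, 20.6, 48.7]
ee_rot: [0.001, 0.787, 0.617, 0.0]
ft_force: [-3.0, -8.4, 6.6]
gripper_width: 0.5
grip_force: 4.4
time_s: 11.95
eef_pos: [521.9, 22.9, 48.7]
ee_rot: [0.001, 0.787, 0.617, 0.0]
ft_force: [-1.5, -8.7, 7.8]
gripper_width: 0.5
grip_force: 4.4
t 11.95 holder xy [  0.9 -86. ] z 48.7 F_holder [ 0.6 -8.8] 7.8 w 0.5
shift [ 1.5 -0.9  0.7] rot [ 0.002  0.001 -0.002]
```

```bash
python3 -m pendant '{"xyz":[[0.5,0,0],[1,0,0]],"rot":[[0,0,0],[0,0,0]]}' 0;  python3 -m pendant '{"xyz":[[0.4,0,0],[0.8,0,0]],"rot":[[0,0,0],[0,0,0]]}' 0
```

```text
time_s: 12.15
eef_pos: [522.2, 23.9, 48.7]
ee_rot: [0.001, 0.787, 0.617, 0.0]
ft_force: [-2.6, -8.6, 7.1]
gripper_width: 0.5
grip_force: 4.4
time_s: 12.35
eef_pos: [522.3, 24.5, 48.7]
ee_rot: [0.001, 0.787, 0.617, -0.0]
ft_force: [-2.4, -10.9, 6.7]
gripper_width: 0.3
grip_force: 5.1
```

Force is starting to rise, so I continue in small steps.

```bash
python3 -m pendant '{"xyz":[[0.4,0,0],[0.8,0,0]],"rot":[[0,0,0],[0,0,0]]}' 0;  python3 -m pendant '{"xyz":[[0.4,0,0],[0.8,0,0]],"rot":[[0,0,0],[0,0,0]]}' 0; python3 -c "
from h import *
shift((0,-84.5),48)"
```

```text
time_s: 12.55
eef_pos: [522.3, 24.5, 48.7]
ee_rot: [0.001, 0.787, 0.617, -0.0]
ft_force: [-3.5, -11.4, 8.1]
gripper_width: 0.5
grip_force: 6.1
time_s: 12.75
eef_pos: [522.4, 25.2, 48.7]
ee_rot: [0.001, 0.787, 0.617, -0.001]
ft_force: [-3.8, -13.8, 8.6]
gripper_width: 0.8
grip_force: 6.9
t 12.75 holder xy [  0.8 -83.8] z 48.7 F_holder [ -0.4 -14.3] 8.6 w 0.8
shift [-0.7 -0.8  0.7] rot [ 0.002  0.003 -0.003]
```

```bash
python3 -m pendant '{"xyz":[[0.5,0,0],[1,0,0],[1,0,0]],"rot":[[0,0,0],[0,0,0],[0,0,0]]}' 0;  python3 -m pendant '{"xyz":[[0.5,0,0],[1,0,0],[1,0,0]],"rot":[[0,0,0],[0,0,0],[0,0,0]]}' 0
```

```text
time_s: 13.05
eef_pos: [522.3, 25.2, 48.7]
ee_rot: [0.002, 0.788, 0.616, -0.001]
ft_force: [-4.1, -14.6, 9.5]
gripper_width: 0.4
grip_force: 7.7
time_s: 13.35
eef_pos: [522.4, 25.3, 48.7]
ee_rot: [0.002, 0.788, 0.616, -0.001]
ft_force: [-4.9, -17.7, 10.2]
gripper_width: 0.2
grip_force: 9.1
```

The tray has stopped moving and the force keeps rising, so it is seated. I back off and lift clear.

```bash
python3 -m pendant '{"xyz":[[-3,0,0],[-8,0,0],[-18,0,0],[-30,0,-5],[-35,0,-40]],"rot":[[0,0,0],[0,0,0],[0,0,0],[0,0,0],[0,0,0]]}' 0; python3 -m pendant '{"xyz":[[-10,0,-50],[-50,0,-80],[-100,0,-100],[-150,0,-100],[-170,0,-100]],"rot":[[0,0,0],[0,0,0],[0,0,0],[0,0,0],[0,0,0]]}' 0; python3 - <<'E'
from h import *
L=np.load('hold.npz');toH=lambda W:np.c_[(W[...,:2].reshape(-1,2)-L['o'])@L['R'],W[...,2].ravel()]
shift((0,-84.5),48)
p,d=camera('top');C=cam('top')
H=toH(cloud(C,d,(235,405,150,285)))
def st(n,m):
    s=H[m];print(n,len(s),np.percentile(s,[3,50,97],axis=0).round(1).tolist())
st('bar',(abs(H[:,2]-58)<6)&(abs(H[:,0])<45)&(H[:,1]>55))
st('tin',(abs(H[:,2]-101)<6)&(abs(H[:,0])<60)); st('jar',(abs(H[:,2]-64)<6)&(H[:,0]<-8)&(H[:,0]>-60)&(H[:,1]<0)&(H[:,1]>-70))
st('ridge',(H[:,2]>74)&(H[:,2]<90)&(abs(H[:,0]-99)<16)&(abs(H[:,1]+30)<30))
cv2.imwrite('pics/top2c.png',cv2.resize(p[150:300,200:440],None,fx=3.3,fy=3.3,interpolation=cv2.INTER_CUBIC))
o=monitor.get_obs();p,d=camera('wrist');cv2.imwrite('pics/w5.png',p)
E
```

```text
time_s: 13.85
eef_pos: [511.7, -5.2, 85.8]
ee_rot: [-0.001, 0.787, 0.617, -0.003]
ft_force: [-0.4, 1.2, 0.1]
gripper_width: 0.4
grip_force: 0.0
time_s: 14.35
eef_pos: [472.7, -173.8, 189.3]
ee_rot: [0.001, 0.788, 0.616, 0.001]
ft_force: [0.2, -0.6, -0.3]
gripper_width: 0.5
grip_force: 0.0
t 14.35 holder xy [  -0.3 -288.8] z 189.3 F_holder [ 0.3 -0.5] -0.3 w 0.5
shift [204.4  -1.  141.2] rot [ 0.003  0.001 -0.005]
bar 173 [[-40.6, 79.0, 54.6], [1.3, 84.8, 60.0], [42.3, 90.8, 63.2]]
tin 453 [[-20.9, 6.9, 98.7], [3.8, 32.5, 101.5], [28.7, 57.7, 104.4]]
jar 128 [[-41.5, -55.0, 61.6], [-28.3, -40.8, 64.8], [-15.0, -27.0, 67.6]]
ridge 26 [[87.6, -32.2, 77.3], [99.4, -29.2, 80.7], [111.7, -26.7, 83.5]]
```

View pics/top2c.png

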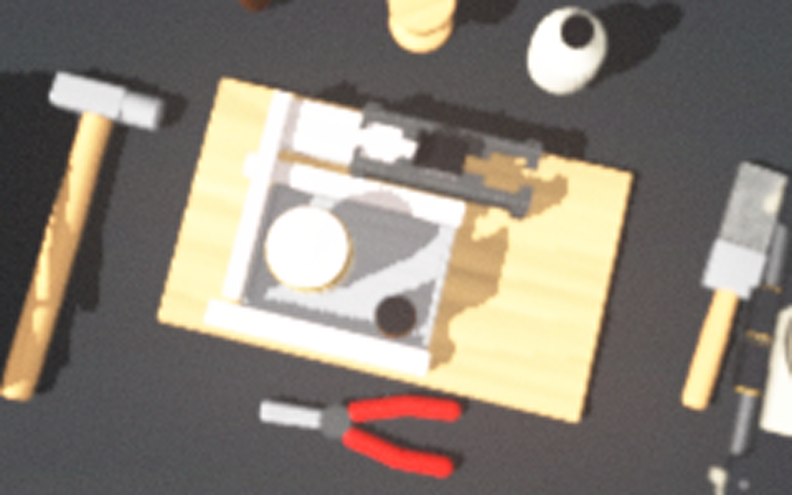

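The top view shows the tray home against the bar, the tin (308,248) and jar (397,315) upright, and the bystanders unmoved. One close look will check the nose gap.

```bash
python3 -m pendant '{"xyz":[[50,0,-20],[100,0,-30],[150,0,-30],[200,0,-30],[240,0,-30]],"rot":[[0,0,0],[0,0,0],[0,0,0],[0,0,0],[0,0,0]]}' 0; python3 -m pendant '{"xyz":[[30,0,0],[30,0,0],[30,0,0]],"rot":[[0,0,0],[0,0,0],[0,0,0]]}' 0; python3 - <<'E'
from h import *
L=np.load('hold.npz')
shift((0,0),200)
o=monitor.get_obs();p,d=camera('wrist');C=cam('wrist',o)
cl=cloud(C,d,(150,500,0,236)).reshape(-1,3);H=np.c_[(cl[:,:2]-L['o'])@L['R'],cl[:,2]]
def st(n,m):
    s=H[m];print(n,len(s),np.percentile(s,[2,50,98],axis=0).round(1).tolist())
st('bar',(abs(H[:,2]-58)<3)&(abs(H[:,0])<45)&(H[:,1]>60))
st('nose rim',(abs(H[:,2]-32)<3)&(abs(H[:,0]+38)<10)&(H[:,1]>66)&(H[:,1]<78))
st('plate',(abs(H[:,2]-72)<3)&(abs(H[:,0])<25)&(H[:,1]<-60))
st('ridge',(abs(H[:,2]-81)<3)&(abs(H[:,0]-99)<14)&(abs(H[:,1]+30)<20))
q=proj(C,np.r_[L['R']@[-10,70]+L['o'],40])[0].astype(int);print(q)
x,y=max(q[0]-100,0),max(q[1]-75,0)
cv2.imwrite('pics/w6c.png',cv2.resize(p[y:y+150,x:x+200],None,fx=4,fy=4,interpolation=cv2.INTER_CUBIC))
E
```

```text
time_s: 14.95
eef_pos: [531.0, 67.7, 217.9]
ee_rot: [-0.0, 0.786, 0.618, 0.0]
ft_force: [0.5, -0.8, 0.4]
gripper_width: 0.6
grip_force: 0.0
time_s: 15.25
eef_pos: [537.8, 94.2, 217.4]
ee_rot: [-0.0, 0.786, 0.619, -0.0]
ft_force: [0.3, -0.2, 0.2]
gripper_width: 0.3
grip_force: 0.0
t 15.25 holder xy [ -0.6 -13. ] z 217.4 F_holder [ 0.3 -0.1] 0.2 w 0.3
shift [13.   0.6 17.4] rot [-0.001  0.001  0.002]
bar 941 [[-42.7, 76.5, 57.2], [-2.1, 82.3, 59.9], [43.3, 88.1, 60.9]]
nose rim 72 [[-47.7, 72.7, 30.8], [-38.2, 74.4, 32.4], [-28.9, 76.0, 33.9]]Traceback (most recent call last):
  File "<stdin>", line 10, in <module>
  File "<stdin>", line 7, in st
    return _quantile_unchecked(
        a, q, axis, out, overwrite_input, method, keepdims, weights)
    return _ureduce(a,
                    func=_quantile_ureduce_func,
    ...<5 lines>...
                    overwrite_input=overwrite_input,
                    method=method)
    r = func(a, **kwargs)
    result = _quantile(arr,
                       quantiles=q,
    ...<2 lines>...
                       out=out,
                       weights=wgt)
    slices_having_nans = np.isnan(arr[-1, ...])
                                  ~~~^^^^^^^^^
IndexError: index -1 is out of bounds for axis 0 with size 0
```

The nose rim ends at 76 mm and the bar's face is at 76 mm, so they touch. I'm handing in.

```bash
python3 -c "
from cell import robot
print(robot.job_done())"
```

```text
the job is handed in; nothing more can be done
None
```

The stop is locked in the second hole with the button up, the tray is in with its nose against the stop, the tin and jar are upright, the bystanders look unmoved, and the job was handed in at about 15 s (no verdict came back).

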